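# Twist-lock the vapour filter cartridge into its bench holder

## Task

Fit the blue-winged filter cartridge into the round black bench holder: lower it in lugs first, feel gently for the two slots, press it down against the spring and twist it clockwise (seen from above) about a quarter turn to the stop, then let go so that it clicks up and stays locked, upright and at rest. Never press or twist it hard in the holder, and leave the two vials and the drop bottle where they stand.

Things in the scene. Friction and masses are not known exactly. Their poses are not given: they have to be found in the camera images.
- cartridge: loose filter cartridge, 77 mm tall, 120 to 195 g, upright on the bench at the start; origin at the centre of its underside, z up. White round spigot 39 mm in diameter, z 0 to 31 mm, its lowest 7 mm tapering to 33 mm; grey drum 54 mm in diameter, z 31 to 51 mm; blue wing bar on top to hold it by: 48 mm long (x), 14 mm wide (y), z 51 to 77 mm, in line with the lugs. A half turn makes no difference
- lug_underside (a point): point on the cartridge's axis level with the undersides of its two blue lugs, 10 mm above the cartridge's origin; axes as the cartridge. The lugs stand out at +x and -x to 27 mm from the axis, each 8 mm wide (y) and 5 mm high. Heights of lug undersides are given below above the holder's origin
- holder: fixed round black bench holder, 68 mm in diameter, 46 mm tall, on a grey flange 96 mm in diameter; origin at the centre of its underside, z up. White mark at -x. Stand the lugs on the rim: 46 mm. When let into the slots: 42.5 mm, on the spring seat. Below that the spring resists with 2.5 N plus 0.7 N per mm (11 N at the bottom). Hard bottom: 30 mm. Keep the sum of contact forces in it under 50 N
- slots (a point): centre of the holder's mouth, 46 mm above its origin, axes as the holder. Bore 43 mm in diameter. The silvery lock sleeve inside the rim has two opposite open slots, 11 mm wide, nominally on the holder's x axis, but clocked by hand: they lie up to 0.3 rad either way from the x axis, fixed, and this is not reported; feel (or look) for them
- track (a point): point on the holder's axis, 30 mm above its origin: the bottom of the track. With lug undersides at 30 to 32.5 mm the cartridge turns clockwise from above (negative about z), and no other way, out of the slots. From the middle of the slots, the lock notch spans turns of 72 to 85 degrees (1.26 to 1.48 rad), with a hard end stop at 86; the lugs have 3.5 degrees of play either way in the slots. Friction torque while turning: 0.05 to 0.2 N m
- lock_notch (a point): point on the holder's axis, 35.5 mm above its origin: height of the lug undersides when locked. At the end stop the roof over the lugs is 3 mm higher; eased or let go there, the spring lifts the lugs into this notch. Let go earlier, they stay unlocked under the roof at 32.5 mm
- vial_green: bystander: white-bodied vial with a green cap, 22 mm in diameter, 47 mm tall, 95 to 110 mm from the holder's axis on its right; origin at the centre of its underside
- vial_orange: bystander: vial with an orange cap, 22 mm in diameter, 47 mm tall, 85 to 105 mm from the cartridge; origin at the centre of its underside
- drop_bottle: bystander: brown dropper bottle with black teat, 33 mm in diameter, 102 mm tall, 105 to 125 mm beyond the holder's axis; origin at the centre of its underside
Not all that is in view belongs to the job. Leave any green look-alike of the cartridge alone. Of the things that look like the holder, the smaller one is meant.

How it is judged:
By the outcome, as a careful person would: the job done as asked, in the order asked, and still so for the second after the job is handed in, with the robot touching nothing.
It also fails if it takes over 72 s, if anything falls off the work surface, if the arm or the gripper's body presses on something with over 40 N, if the wrist force passes 120 N, or if a joint passes its speed limit or range.

## Robot

A 6-joint arm with a two-finger parallel gripper is mounted at the origin on a cart in front of the work surface, level with it; the furniture and walls round the work are solid. World frame = base frame: x ahead of the robot, y to its left, z up, the work surface at z = 0. Lengths are in m, angles in rad, forces in N, time in s.
With the tool pointing down it reaches from about 0.275 to 0.825 m from the base axis. Payload 4.9 kg.
Tool frame: the origin (TCP) lies on the centre line of the jaws, within the pads' length; the fingertips stand 17 mm ahead of it and the grasp point (between the pads) lies 2 mm behind it; z points along the fingers, y is the line along which they close (so a half turn about z gives the same grasp; the last joint's range is limited). The gripper opens to 85 mm and grips with 20 to 120 N. Pads are 22 mm wide; open, the fingers measure 114 mm over their backs; the gripper's body (76 mm by 85 mm) begins 54 mm behind the grasp point. The pads swing forward as they close: fully open they stand 13 mm farther back than shut.
Start: joints at [-1.451, 0.326, -0.193, 1.052, 0, 1.437], TCP at [0.138, -0.532, 0.216] pointing down, gripper open.
Joint ranges: [-2.65, 2.65], [-0.97, 1.79], [-1.3, 1.35], [-1.93, 2.1], [-1.47, 1.37], [-3.14, 3.14]. Speed limits (rad/s): [2.57, 2.57, 3.14, 3.14, 3.14, 3.14].

## Interface

Orientations are given as a 3x3 rotation matrix whose columns are the frame's x, y, z axes.
In Python, from plant import bot gives the robot as it stands.
- The arm moves only by the tool carry_out, never from a script. Its argument "rows" is text: rows parted by semicolons, each of 6 numbers parted by spaces: the shift along the tool's x, y, z each as a share of 0.3 m, from -1 to 1, then the turn, a rotation vector about the tool's x, y, z each as a share of pi rad, from -1 to 1. A call has 1 to 12 rows; each row shifts and turns the commanded pose from where the row before left it, along the tool's axes as they then stand; what a row does not reach is not made up. A row lasts 1/8 s, in which the tool goes at most 62.5 mm and 10.7 degrees, less where a joint would pass 70% of its speed; a pose out of reach is approached as far as the arm can. A call with a number of a shift or a turn outside -1 to 1 is refused whole. A call with a gripper value outside its range is refused whole. "grip" is the opening, from -1 (shut) to 1 (fully open), set as the call begins (left out, the last holds). The fingers move at their own pace and stop on an object; "grip_force" is the grip in N (left out, the last holds). Time passes only in rows, so rows that do not move let the fingers close. It gives the time, the measured TCP pose, the force, the opening and the grip force at its end, in the units of the state.
- bot.read_state(): the state, without advancing time (a new reading comes with each control period).
- bot.camera(name): name is "scene" or "top"; returns a dict with "image" (384x512x3 uint8, red, green, blue), "vfov" (degrees; the focal length in pixels is half the picture's height over the tangent of half this angle, whatever the lens; pixels are square), "cx", "cy" (the principal point, pixels), "rvec" (rotation vector, rad) and "tvec" (3), from world to camera coordinates, as OpenCV has them. Camera axes: x right, y down, z forward; pixel columns grow to the right and rows downward; lengths in m; the calibration is good to about 2 mm. A picture is of the moment at which its call begins. There is no depth.
- bot.job_done(): hands the job in; it is judged then, once.
The state is a dict: "clock": time; "qpos": joint angles; "qvel": joint speeds; "tau": joint torques, N m; "position": TCP position; "orientation": TCP orientation; "ft_force": force on the tool from outside, world axes, zero at the start; "torque": the same for the moment, N m; "grip_width": finger opening in m; "gripper_force": force on a finger pad.
Only numpy, scipy, OpenCV 4.12 (cv2) and the standard library are available. Lean on these libraries where they do the work, as an engineer would, in place of code of your own. Each camera call takes 0.05 s, during which the arm holds its last target. There are 200 camera calls.

## Working session

There is one attempt and no reset: what is moved stays moved. The work goes in short steps, Python scripts to look and compute and a tool call to move; the robot and the scene stay as the last step left them, time stands still between calls to the robot, and variables do not carry over. Pictures are saved under pics/ and viewed, at most 10 in all, crops included, and the job is handed in when it is done.

Besides the shell and the picture viewer there is one more tool, called after "Emit:" as a command line: name --argument value ..., lists and objects as JSON in quotes. carry_out: Moves the arm, as the interface text tells. Shift numbers are shares of 0.3 m and turn numbers shares of pi rad, none past 1 either way. Its arguments: {"type":"object","properties":{"rows":{"type":"string"},"grip":{"type":"number"},"grip_force":{"type":"number"}},"required":["rows"]}

```bash
mkdir -p pics
cat > h.py <<'E'
import numpy as np, cv2
from plant import bot
def cam(n):
    c=bot.camera(n); im=c["image"]; f=im.shape[0]/2/np.tan(np.radians(c["vfov"])/2)
    K=np.array([[f,0,c["cx"]],[0,f,c["cy"]],[0,0,1]]); R=cv2.Rodrigues(np.array(c["rvec"],float))[0]
    return im,K,R,np.array(c["tvec"],float).ravel()
def back(uv,z,K,R,t):
    d=R.T@np.linalg.solve(K,[uv[0],uv[1],1]); o=-R.T@t
    return o+d*(z-o[2])/d[2]
def proj(p,K,R,t):
    q=K@(R@np.asarray(p,float)+t); return q[:2]/q[2]
def save(im,name): cv2.imwrite("pics/"+name,cv2.cvtColor(im,cv2.COLOR_RGB2BGR))
E
python3 - <<'E'
from h import *
for n in("scene","top"):
    im,K,R,t=cam(n); save(im,n+"0.png"); np.savez(n+"0.npz",im=im,K=K,R=R,t=t); print(n,K[0,0],-R.T@t,R[2])
s=bot.read_state(); print(s)
E
```

```text
scene 375.24896231160795 [0.18339998 0.67740019 0.54455559] [ 0.4238636  -0.69926383 -0.57564724]
top 447.6180120819841 [0.3756136  0.06252155 0.99241122] [ 0.19203023  0.01360043 -0.98129477]
{'clock': 0.1, 'qpos': array([-1.45119905e+00,  3.26865307e-01, -1.93455684e-01,  1.05199513e+00,
        1.32945726e-05,  1.43659869e+00]), 'qvel': array([ 0.00153171, -0.00105495,  0.00271372,  0.00144721,  0.00124894,
       -0.00171021]), 'tau': array([ 1.34107591e-03, -4.44238329e+01,  2.63038141e+01,  7.88693433e-03,
       -1.48690569e-04,  4.68301749e-06]), 'position': array([ 0.13804673, -0.53185088,  0.21519328]), 'orientation': array([[ 9.67966591e-01,  2.51078973e-01, -1.68130285e-04],
       [ 2.51078936e-01, -9.67965437e-01,  1.51052116e-03],
       [ 2.16515795e-04, -1.50434799e-03, -9.99998845e-01]]), 'ft_force': array([-0.11461538,  0.81449884, -0.2854262 ]), 'torque': array([-0.00262084,  0.00443965, -0.04268187]), 'gripper_force': 0.0, 'grip_width': 0.08541243974576748}
```

View pics/scene0.png

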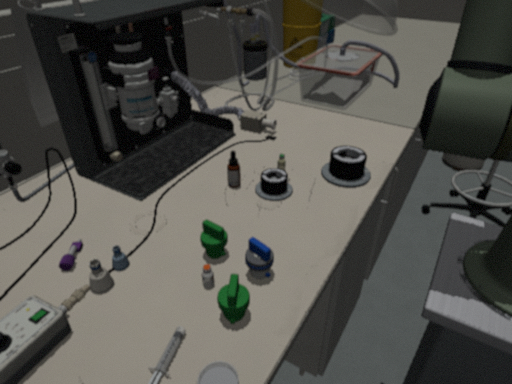

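View pics/top0.png

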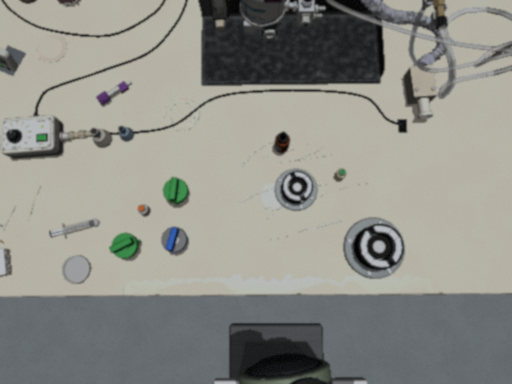

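The scene shows these candidates in the top view. Cartridge: blue-winged (174,240), with green look-alikes at (176,190) and (125,246). Holder: the small one (296,188), with a larger look-alike at (374,247). I choose the blue cartridge and the small holder, and check both in one crop.

Run:
```python
from h import *
d=np.load("top0.npz"); im,K,R,t=[d[k] for k in("im","K","R","t")]
a=cv2.resize(im[215:265,150:200],None,fx=8,fy=8,interpolation=cv2.INTER_CUBIC)
b=cv2.resize(im[163:213,271:321],None,fx=8,fy=8,interpolation=cv2.INTER_CUBIC)
save(np.hstack([a,b]),"crop.png")
r=im.astype(int)
m=(r[:,:,2]>r[:,:,0]+50)&(r[:,:,2]>r[:,:,1]+35); m[:,:150]=0;m[:,200:]=0;m[:215]=0;m[265:]=0
v,u=np.nonzero(m); P=np.array([back((x,y),.077,K,R,t)[:2] for x,y in zip(u,v)])
(c,sz,an)=cv2.minAreaRect(P.astype(np.float32)*1000); print("wing",len(u),u.mean(),v.mean(),c,sz,an)
w,V=np.linalg.eigh(np.cov((P-P.mean(0)).T)); print(P.mean(0),np.degrees(np.arctan2(V[1,1],V[0,1])))
print("holder",back((296,188),.0,K,R,t),back((296,188),.046,K,R,t))
```

```text
wing 160 171.325 238.34375 (440.46044921875, 239.81961059570312) (14.629327774047852, 45.895389556884766) 74.52621459960938
[0.44040934 0.23977224] 164.68527079247212
holder [ 0.55635065 -0.02355555  0.        ] [ 0.54797317 -0.01956573  0.046     ]
```

View pics/crop.png

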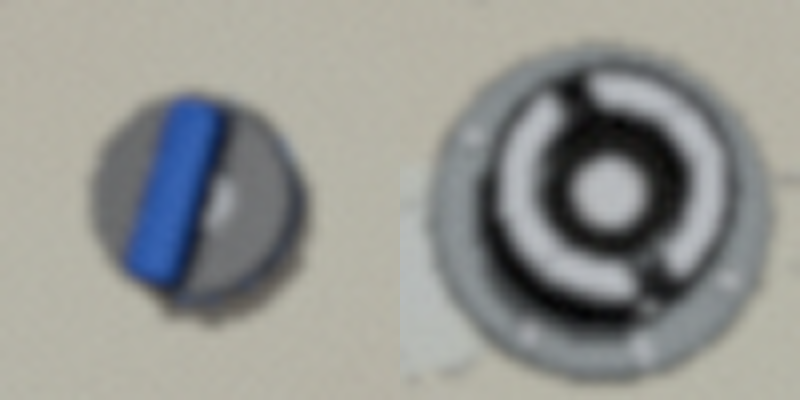

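The crop confirms the blue wing bar (crop 175,190) and the small holder. Its lock sleeve is seen from above, with slots at crop (573,90) and (652,277). Next I fit the ring and gaps numerically.

Run:
```python
from h import *
from scipy.optimize import least_squares
from scipy.ndimage import map_coordinates as mc
d=np.load("top0.npz"); im,K,R,t=[d[k] for k in("im","K","R","t")]
g=im.mean(2)
def ringpts(c,r,z,th): return np.array([proj((c[0]+r*np.cos(a),c[1]+r*np.sin(a),z),K,R,t) for a in th])
def prof(c,r,z,th):
    p=ringpts(c,r,z,th); return mc(g,[p[:,1],p[:,0]],order=1)
th=np.radians(np.arange(0,360,5))
for z in(.046,):
    # centre maximising gradient: outer edge of silver ring
    best=max(((prof((x,y),r-.0015,z,th)-prof((x,y),r+.0015,z,th)).mean(),x,y,r) for x in np.arange(.538,.558,.001) for y in np.arange(-.032,-.010,.001) for r in np.arange(.024,.036,.001))
    inn=max(((prof((x,y),r+.0015,z,th)-prof((x,y),r-.0015,z,th)).mean(),x,y,r) for x in np.arange(.538,.558,.001) for y in np.arange(-.032,-.010,.001) for r in np.arange(.018,.026,.001))
    fl=max(((prof((x,y),.0465,0.004,th)-0*prof((x,y),.0495,0.004,th)).mean(),x,y) for x in np.arange(.538,.562,.001) for y in np.arange(-.034,-.010,.001))
    print(best,inn,fl)
    c=((best[1]+inn[1])/2,(best[2]+inn[2])/2); a=np.arange(0,360,2)
    p=np.mean([prof(c,r,z,np.radians(a)) for r in(.0235,.025,.0265)],0)
    for a0 in range(0,360,180):
        s=(a>=0); lo=p<p.mean()*.75
        pass
    w=np.clip(p.max()*.8-p,0,None); print("slot dir",np.degrees(np.angle((w*np.exp(2j*np.radians(a))).sum())/2)); print(c,p.astype(int).tolist())
# scene view check projected & cartridge drum
```

```text
(np.float64(52.18713536813948), np.float64(0.553), np.float64(-0.021999999999999992), np.float64(0.030000000000000006)) (np.float64(65.05876259017373), np.float64(0.553), np.float64(-0.021999999999999992), np.float64(0.02)) (np.float64(159.24068886330946), np.float64(0.547), np.float64(-0.010999999999999982))
slot dir 21.26363797708459
(np.float64(0.553), np.float64(-0.021999999999999992)) [167, 161, 152, 136, 119, 98, 76, 56, 42, 32, 30, 32, 37, 48, 63, 81, 102, 122, 140, 153, 163, 169, 173, 175, 175, 176, 177, 178, 177, 177, 176, 176, 176, 176, 176, 176, 176, 176, 177, 176, 176, 176, 177, 177, 177, 176, 176, 176, 175, 175, 176, 175, 174, 174, 173, 174, 175, 176, 177, 177, 178, 178, 179, 179, 178, 177, 176, 172, 169, 168, 167, 168, 171, 174, 176, 177, 177, 178, 178, 178, 178, 178, 178, 178, 178, 178, 178, 179, 179, 180, 176, 171, 163, 150, 136, 118, 99, 82, 69, 61, 57, 54, 56, 60, 68, 82, 100, 120, 138, 154, 164, 170, 174, 176, 176, 175, 175, 175, 175, 175, 175, 175, 176, 176, 177, 177, 177, 176, 176, 176, 175, 175, 174, 174, 173, 173, 173, 172, 171, 170, 168, 167, 166, 165, 165, 167, 170, 172, 173, 174, 175, 175, 176, 176, 176, 175, 173, 170, 167, 164, 163, 163, 165, 166, 169, 171, 173, 175, 175, 176, 177, 176, 176, 175, 174, 174, 174, 174, 173, 172]
```

Add to h.py:
```python
def plan(p=None,yaw=None):
    s=bot.read_state(); O=np.array(s["orientation"]); x=np.array(s["position"]); y0=np.degrees(np.arctan2(O[1,0],O[0,0]))
    print("t %.2f pos"%s["clock"],x.round(4),"yaw %.2f"%y0,"tilt",O[:2,2].round(4),"F",np.round(s["ft_force"],2),"T",np.round(s["torque"],3),"w %.4f gf %.1f"%(s["grip_width"],s["gripper_force"]),"q",np.round(s["qpos"],2))
    if p is not None: print("shift shares (current axes)",(O.T@(np.asarray(p)-x)/.3).round(4))
    if yaw is not None: print("turn share z",round(-((yaw-y0+180)%360-180)/180,4))
```

```text
(no output)
```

Emit:
carry_out --rows "0 0 0 0 0 -0.0556;0 0 0 0 0 -0.0556;0 0 0 0 0 -0.0556;0 0 0 0 0 -0.0556;0 0 0 0 0 -0.0556;0 0 0 0 0 -0.0556;0 0 0 0 0 -0.0556;0 0 0 0 0 -0.0556" --grip 0.2

```text
clock: 1.1
position: [0.1381, -0.532, 0.2154]
orientation: [[-0.086, 0.996, -0.0], [0.996, 0.086, 0.001], [0.001, -0.0, -1.0]]
ft_force: [-0.2, -0.1, 0.6]
grip_width: 0.0515
gripper_force: 0.0
```

Emit:
carry_out --rows "0 0 0 0 0 -0.0556;0 0 0 0 0 -0.0556;0 0 0 0 0 -0.0556;0 0 0 0 0 -0.0556;0 0 0 0 0 -0.0556;0 0 0 0 0 -0.0556;0 0 0 0 0 -0.0556;0 0 0 0 0 0"

```text
clock: 2.1
position: [0.1381, -0.5321, 0.2155]
orientation: [[-0.964, 0.266, -0.0], [0.266, 0.964, 0.001], [0.0, 0.001, -1.0]]
ft_force: [0.3, -0.5, -0.6]
grip_width: 0.0514
gripper_force: 0.0
```

```bash
python3 -c "
from h import *
plan((.4404,.2398,.2),164.7)"
```

```text
t 2.10 pos [ 0.1381 -0.5321  0.2155] yaw 164.54 tilt [-0.0001  0.0009] F [ 0.29 -0.46 -0.61] T [0.066 0.042 0.021] w 0.0514 gf 0.0 q [-1.45  0.33 -0.19  1.05 -0.   -1.18]
shift shares (current axes) [-0.2857  2.7484  0.0537]
turn share z -0.0009
```

Emit:
carry_out --rows "-0.0178 0.172 0 0 0 0;-0.0178 0.172 0 0 0 0;-0.0178 0.172 0 0 0 0;-0.0178 0.172 0 0 0 0;-0.0178 0.172 0 0 0 0;-0.0178 0.172 0 0 0 0;-0.0178 0.172 0 0 0 0;-0.0178 0.172 0 0 0 0"

```text
clock: 3.1
position: [0.2888, -0.1441, 0.216]
orientation: [[-0.963, 0.268, 0.001], [0.268, 0.963, -0.0], [-0.001, -0.0, -1.0]]
ft_force: [1.0, -0.7, 0.4]
grip_width: 0.0511
gripper_force: 0.0
```

Emit:
carry_out --rows "-0.0178 0.172 0 0 0 0;-0.0178 0.172 0 0 0 0;-0.0178 0.172 0 0 0 0;-0.0178 0.172 0 0 0 0;-0.0178 0.172 0 0 0 0;-0.0178 0.172 0 0 0 0;-0.0178 0.172 0 0 0 0;-0.0178 0.172 0 0 0 0;0 0 0 0 0 0"

```text
clock: 4.22
position: [0.4396, 0.2438, 0.2153]
orientation: [[-0.965, 0.263, 0.0], [0.263, 0.965, 0.0], [-0.0, 0.0, -1.0]]
ft_force: [-0.1, -1.3, 0.1]
grip_width: 0.0515
gripper_force: 0.0
```

Run:
```python
from h import *
plan((.4404,.2398,.073),164.7)
im,K,R,t=cam("scene"); d=np.load("scene0.npz")["im"].astype(int)
# cartridge check in the first scene picture: wing and drum position
r=d; m=(r[:,:,2]>r[:,:,0]+40)&(r[:,:,2]>r[:,:,1]+30); m[:230]=0;m[285:]=0;m[:,:235]=0;m[:,285:]=0
v,u=np.nonzero(m); print(len(u),u.mean(),v.mean(),back((u.mean(),v.mean()),.066,K,R,t),proj((.4404,.2398,.066),K,R,t))
c=im[170:300,180:340]; save(cv2.resize(c,None,fx=4,fy=4,interpolation=cv2.INTER_CUBIC),"appr.png")
```

```text
t 4.22 pos [0.4396 0.2438 0.2153] yaw 164.74 tilt [0.0002 0.0004] F [-0.11 -1.32  0.15] T [-0.023  0.023 -0.039] w 0.0515 gf 0.0 q [ 0.36  0.24 -0.31  1.02  0.    0.63]
shift shares (current axes) [-0.006  -0.0124  0.4745]
turn share z 0.0002
139 259.52517985611513 245.64028776978418 [0.44168589 0.23404304 0.066     ] [258.53983756 247.73556843]
```

View pics/appr.png

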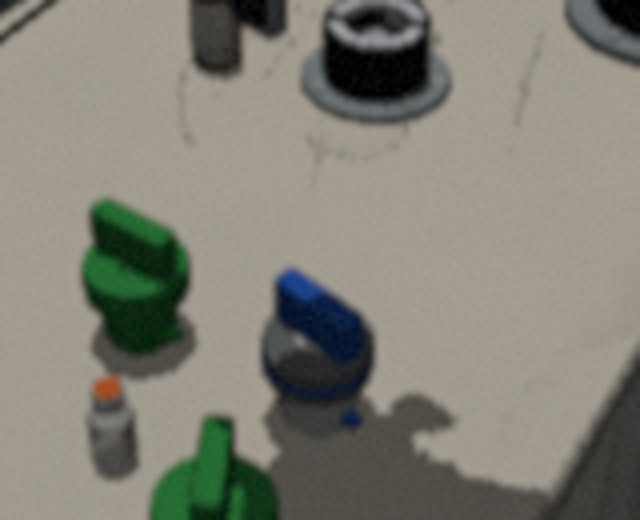

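The approach view shows the blue wing directly in line, with the green look-alikes and vial clear of the jaws. I descend and grip.

Emit:
carry_out --rows "-0.005 -0.014 0.12 0 0 0;0 0 0.12 0 0 0;0 0 0.1 0 0 0;0 0 0.07 0 0 0;0 0 0.04 0 0 0;0 0 0.0245 0 0 0;0 0 0 0 0 0;0 0 0 0 0 0"

```text
clock: 5.28
position: [0.4398, 0.2369, 0.0742]
orientation: [[-0.964, 0.265, 0.001], [0.265, 0.964, 0.0], [-0.001, 0.001, -1.0]]
ft_force: [-0.1, -0.4, 0.8]
grip_width: 0.0513
gripper_force: 0.0
```

Emit:
carry_out --rows "0 0 0 0 0 0;0 0 0 0 0 0;0 0 0 0 0 0;0 0 0 0 0 0;0 0 0 0 0 0" --grip -1 --grip_force 60

```text
clock: 5.9
position: [0.4392, 0.2367, 0.0735]
orientation: [[-0.964, 0.264, -0.0], [0.264, 0.964, -0.0], [0.0, -0.0, -1.0]]
ft_force: [-0.6, -0.7, -0.5]
grip_width: 0.0002
gripper_force: 0.0
```

```bash
python3 -c "
from h import *
plan()"
```

```text
t 5.90 pos [0.4392 0.2367 0.0735] yaw 164.66 tilt [-0.0001 -0.    ] F [-0.56 -0.73 -0.52] T [0.047 0.027 0.004] w 0.0002 gf 0.0 q [ 0.35  0.38 -0.52  0.67 -0.    0.61]
```

The jaws shut on nothing, so I look before anything else.

Run:
```python
from h import *
im,K,R,t=cam("scene"); im2,K2,R2,t2=cam("top")
print(proj((.4392,.2367,.0735),K,R,t),proj((.4392,.2367,.0735),K2,R2,t2))
a=cv2.resize(im[170:300,180:340],(640,520),interpolation=cv2.INTER_CUBIC)
b=cv2.resize(im2[180:300,110:240],(160,148)); b=np.vstack([b,np.zeros((520-148,160,3),np.uint8)])
save(np.hstack([a,b]),"miss.png")
```

```text
[259.97876274 243.9557857 ] [173.13664538 239.02876976]
```

View pics/miss.png

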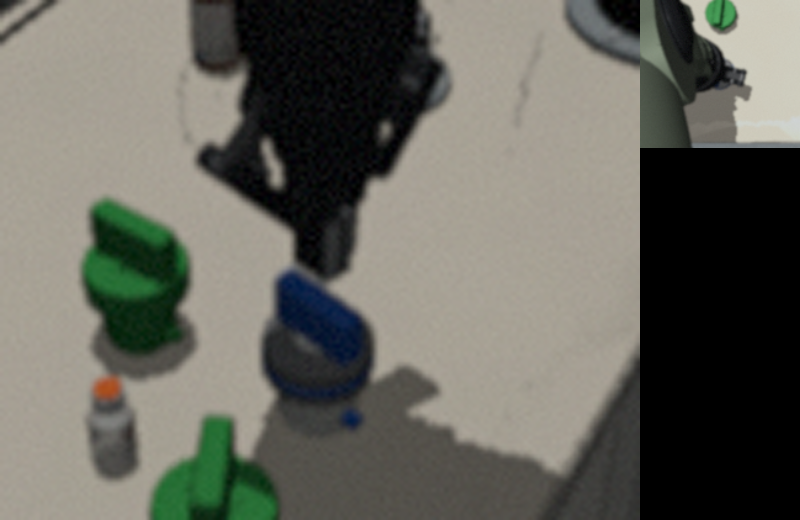

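The scene crop shows the jaws shut above and behind the wing, tip near (261,238). The top view shows the tip well to the right of the projected TCP. I compare the two views.

Run:
```python
from h import *
im,K,R,t=cam("scene"); im2,K2,R2,t2=cam("top")
for n,x in(("scene",(K,R,t)),("top",(K2,R2,t2))):
    d=np.load(n+"0.npz"); print([np.abs(d[k]-v).max().round(5) for k,v in zip("KRt",x)], "base",proj((0,0,0),*x),"edge",proj((.3,0,0),*x), "c",x[0][:2,2])
P=K@np.c_[R,t];P2=K2@np.c_[R2,t2]
def tri(a,b):
    X=cv2.triangulatePoints(P,P2,np.array(a,float),np.array(b,float)); X=(X[:3]/X[3]).ravel(); print(X.round(4),proj(X,K,R,t)-a,proj(X,K2,R2,t2)-b)
tri((261,238),(194,245))
tri((259.5,243),(171.3,238.3))
tri((273.5,182),(296.5,188)) 
a=cv2.resize(im2[200:290,140:230],(540,540),interpolation=cv2.INTER_CUBIC); save(a,"top2.png")
plan()
```

```text
[np.float64(0.0), np.float64(0.0), np.float64(0.0)] base [523.5110761  281.02552158] edge [367.41644759 228.00109492] c [254.52376597 193.82703817]
[np.float64(0.0), np.float64(0.0), np.float64(0.0)] base [291.4183473 460.0410706] edge [288.07674031 305.87050158] c [251.60673489 182.55103662]
[0.4384 0.2011 0.0576] [8.64711112 1.35284036] [-2.39883312 -5.21124395]
[0.4398 0.2394 0.0779] [-0.52106588 -0.10301566] [0.13086962 0.30666122]
[ 0.5517 -0.0225  0.025 ] [-0.02408146 -0.00466414] [0.0077344  0.01819855]
t 6.10 pos [0.4392 0.2367 0.0735] yaw 164.66 tilt [-0.0001 -0.0001] F [ 0.36 -0.46 -0.51] T [-0.019  0.     0.015] w -0.0002 gf 0.0 q [ 0.35  0.38 -0.52  0.67 -0.    0.61]
```

View pics/top2.png

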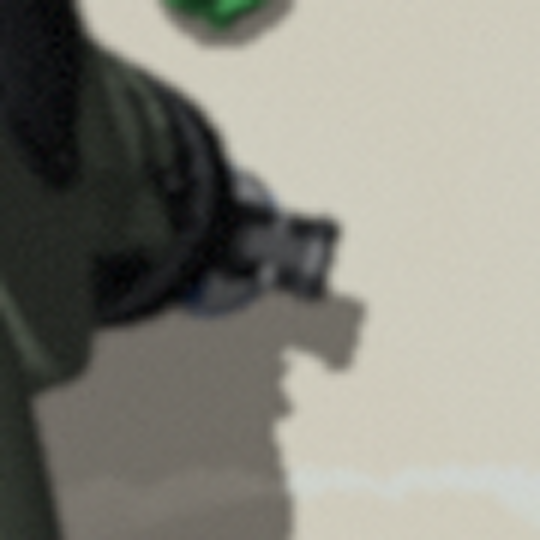

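Run:
```python
from h import *
D=[np.load(n+"0.npz") for n in("scene","top")]; (K,R,t),(K2,R2,t2)=[[d[k] for k in"KRt"] for d in D]
P=K@np.c_[R,t];P2=K2@np.c_[R2,t2]
def tri(a,b):
    X=cv2.triangulatePoints(P,P2,np.array(a,float),np.array(b,float)); X=(X[:3]/X[3]).ravel(); print(X.round(4),proj(X,K,R,t)-a,proj(X,K2,R2,t2)-b)
tri((290,188),(196,242))
c=np.array([.4392,.2367]); y=np.array([.264,.964])
for z in(.0565,.085): print("tip",z,proj((*c,z),K,R,t),proj((*c,z),K2,R2,t2),back((261,238),z,K,R,t))
for s in(-.04,.04):
    for z in(.11,.14): print("knuckle",s,z,proj((*(c+s*y),z),K,R,t),proj((*(c+s*y),z),K2,R2,t2))
```

```text
[0.4223 0.1747 0.1689] [-3.89472025 -0.76072819] [0.96741993 2.53019556]
tip 0.0565 [259.92712931 250.73061141] [174.66354532 239.58418139] [0.45526219 0.20526552 0.0565    ]
tip 0.085 [260.01453254 239.26242859] [172.07182364 238.64143962] [0.4393868  0.23283582 0.085     ]
knuckle -0.04 0.11 [275.68327962 218.92722872] [189.11834281 243.02145387]
knuckle -0.04 0.14 [276.18147371 205.87331391] [186.7099922 242.0822444]
knuckle 0.04 0.11 [243.41797357 239.23355827] [150.3197806  232.53926086]
knuckle 0.04 0.14 [243.06320032 225.8025614 ] [146.58774978 231.24415871]
```

Laterally the gripper is right, with the knuckles symmetric about u=260. The shut tips stand at about z 0.085, just above the wing top and roughly 28 mm higher than reported. I open and go down gently in small steps, watching force.

Emit:
carry_out --rows "0 0 0 0 0 0;0 0 0 0 0 0;0 0 0 0 0 0;0 0 0.02 0 0 0;0 0 0.02 0 0 0;0 0 0.015 0 0 0;0 0 0.015 0 0 0;0 0 0 0 0 0" --grip 0.2

```text
clock: 7.1
position: [0.4389, 0.2366, 0.0521]
orientation: [[-0.964, 0.265, -0.001], [0.265, 0.964, -0.0], [0.001, -0.0, -1.0]]
ft_force: [-1.2, -0.8, -0.1]
grip_width: 0.0514
gripper_force: 0.0
```

Emit:
carry_out --rows "0 0 0 0 0 0;0 0 0 0 0 0;0 0 0 0 0 0;0 0 0 0 0 0;0 0 0 0 0 0" --grip -1 --grip_force 30

```text
clock: 7.72
position: [0.4396, 0.237, 0.0528]
orientation: [[-0.964, 0.264, 0.001], [0.264, 0.964, 0.0], [-0.001, 0.001, -1.0]]
ft_force: [-0.0, 0.6, 0.5]
grip_width: 0.0129
gripper_force: 30.8
```

Run:
```python
from h import *
im,K,R,t=cam("scene"); plan()
save(cv2.resize(im[170:300,180:340],(640,520),interpolation=cv2.INTER_CUBIC),"grip.png")
```

```text
t 7.78 pos [0.4395 0.2369 0.0527] yaw 164.66 tilt [0.0005 0.0004] F [0.92 0.35 2.05] T [ 0.165 -0.084 -0.034] w 0.0131 gf 30.8 q [ 0.35  0.41 -0.54  0.62  0.    0.61]
```

View pics/grip.png

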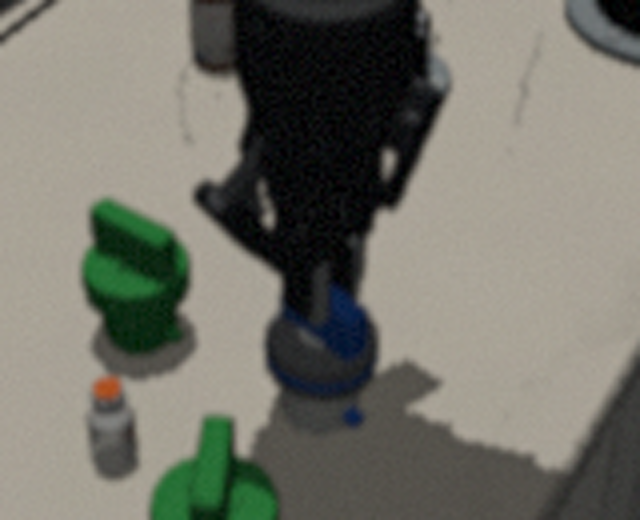

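The picture shows the pads on the blue wing, tip at crop (315,325) above the drum. The width reads 13 mm, so it is held. I raise the grip force, lift, and turn to the slot direction.

Emit:
carry_out --rows "0 0 0 0 0 0;0 0 -0.03 0 0 0;0 0 -0.06 0 0 0;0 0 -0.08 0 0 0;0 0 -0.08 0 0 0;0 0 -0.08 0 0 0;0 0 0 0 0 -0.0508;0 0 0 0 0 -0.0508;0 0 0 0 0 -0.0508;0 0 0 0 0 -0.0508;0 0 0 0 0 0" --grip -1 --grip_force 60

```text
clock: 9.15
position: [0.4387, 0.2364, 0.1515]
orientation: [[-0.933, -0.36, -0.001], [-0.36, 0.933, -0.001], [0.001, -0.0, -1.0]]
ft_force: [0.0, 0.2, -2.0]
grip_width: 0.0118
gripper_force: 61.1
```

```bash
python3 -c "
from h import *
plan((.553,-.022,.152),201.3)"
```

```text
t 9.15 pos [0.4387 0.2364 0.1515] yaw -158.88 tilt [-0.001  -0.0006] F [ 0.01  0.18 -1.98] T [ 0.009 -0.024 -0.013] w 0.0118 gf 61.1 q [ 0.35  0.29 -0.42  0.86 -0.   -0.02]
shift shares (current axes) [-0.045  -0.9408 -0.0016]
turn share z -0.001
```

Emit:
carry_out --rows "-0.0056 -0.06 0 0 0 0;-0.0056 -0.1176 0 0 0 0;-0.0056 -0.1176 0 0 0 0;-0.0056 -0.1176 0 0 0 0;-0.0056 -0.1176 0 0 0 0;-0.0056 -0.1176 0 0 0 0;-0.0056 -0.1176 0 0 0 0;-0.0056 -0.1176 0 0 0 0;0 -0.0576 0 0 0 0;0 0 0 0 0 0;0 0 0 0 0 0"

```text
clock: 10.52
position: [0.5532, -0.0207, 0.1513]
orientation: [[-0.932, -0.362, -0.001], [-0.362, 0.932, 0.001], [0.001, 0.001, -1.0]]
ft_force: [0.1, 0.2, -1.2]
grip_width: 0.0116
gripper_force: 61.1
```

Run:
```python
from h import *
im,K,R,t=cam("scene"); plan((.553,-.022,.11),201.3)
np.savez("scene1.npz",im=im,K=K,R=R,t=t)
u0,v0=225,110
c=cv2.resize(im[v0:v0+100,u0:u0+100],(600,600),interpolation=cv2.INTER_CUBIC)
s=bot.read_state()["position"]
def circ(x,y,z,r,col):
    p=np.array([proj((x+r*np.cos(a),y+r*np.sin(a),z),K,R,t) for a in np.linspace(0,6.28,40)])
    cv2.polylines(c,[((p-[u0,v0])*6+2.5).astype(np.int32)],True,col,1)
circ(.553,-.022,.046,.034,(255,0,0)); circ(.553,-.022,.0,.048,(255,0,0))
z=s[2]-.0525
circ(s[0],s[1],z,.0165,(0,255,0)); circ(s[0],s[1],z+.031,.027,(0,255,0)); circ(s[0],s[1],z+.051,.027,(0,255,0))
save(c,"above.png")
```

```text
t 10.57 pos [ 0.5533 -0.0204  0.1514] yaw -158.71 tilt [-0.0008  0.0005] F [-0.5  -0.27 -1.91] T [-0.089  0.03  -0.023] w 0.0118 gf 61.1 q [-0.17  0.38 -0.28  0.91  0.   -0.54]
shift shares (current axes) [ 0.0026 -0.0046  0.1381]
turn share z -0.0001
```

View pics/above.png

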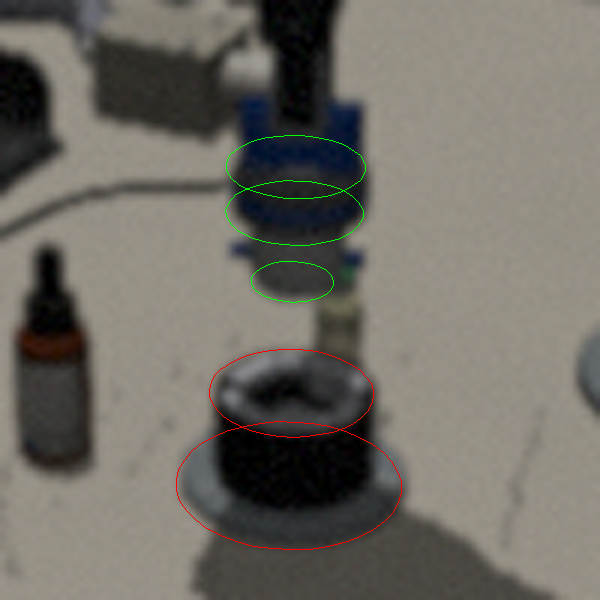

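The overlay shows drum and rim within about 1 mm of the model, with the z offset consistent. The upper red ellipse matches the rim at crop (295,392). I align and lower to just above the rim.

Emit:
carry_out --rows "0.0026 -0.0046 0.03 0 0 0;0 0 0.05 0 0 0;0 0 0.05 0 0 0;0 0 0.03 0 0 0;0 0 0.015 0 0 0;0 0 0.005 0 0 0;0 0 0.005 0 0 0;0 0 0.005 0 0 0;0 0 0.005 0 0 0;0 0 0 0 0 0"

```text
clock: 11.82
position: [0.5537, -0.023, 0.093]
orientation: [[-0.932, -0.362, 0.0], [-0.362, 0.932, 0.0], [-0.0, 0.0, -1.0]]
ft_force: [-0.4, -0.3, -1.6]
grip_width: 0.0118
gripper_force: 61.1
```

```bash
python3 -c "
from h import *
plan((.553,-.022,.0885),201.3)"
```

```text
t 11.82 pos [ 0.5537 -0.023   0.093 ] yaw -158.77 tilt [0. 0.] F [-0.39 -0.27 -1.55] T [ 0.051 -0.03   0.006] w 0.0118 gf 61.1 q [-0.17  0.45 -0.35  0.77  0.   -0.55]
shift shares (current axes) [0.0011 0.0042 0.0151]
turn share z -0.0004
```

Emit:
carry_out --rows "0.0011 0.003 0.0035 0 0 0;0 0 0.0035 0 0 0;0 0 0.0035 0 0 0;0 0 0.0035 0 0 0;0 0 0.0033 0 0 0;0 0 0 0 0 0"

```text
clock: 12.58
position: [0.5533, -0.0224, 0.0879]
orientation: [[-0.932, -0.362, 0.0], [-0.362, 0.932, -0.0], [-0.0, -0.0, -1.0]]
ft_force: [0.5, -0.3, -1.2]
grip_width: 0.0121
gripper_force: 61.1
```

```bash
python3 -c "
from h import *
plan((.553,-.022,.0885),201.3)"
```

```text
t 12.57 pos [ 0.5533 -0.0224  0.0879] yaw -158.77 tilt [ 0.0002 -0.0002] F [ 0.45 -0.26 -1.21] T [-0.06  -0.006  0.031] w 0.0121 gf 61.1 q [-0.17  0.45 -0.36  0.76 -0.   -0.54]
shift shares (current axes) [ 0.0004  0.0016 -0.0021]
turn share z -0.0004
```

Emit:
carry_out --rows "0 0.001 0.003 0 0 0;0 0 0.003 0 0 0;0 0 0.003 0 0 0;0 0 0 0 0 0"

```text
clock: 13.08
position: [0.5532, -0.0222, 0.0853]
orientation: [[-0.932, -0.362, 0.0], [-0.362, 0.932, -0.0], [-0.0, -0.001, -1.0]]
ft_force: [0.6, -1.7, 0.1]
grip_width: 0.012
gripper_force: 61.3
```

Emit:
carry_out --rows "0 0 0.003 0 0 0;0 0 0.003 0 0 0;0 0 0 0 0 0"

```text
clock: 13.45
position: [0.5533, -0.0222, 0.0835]
orientation: [[-0.932, -0.362, 0.001], [-0.362, 0.932, -0.0], [-0.0, -0.0, -1.0]]
ft_force: [0.1, -2.1, 1.5]
grip_width: 0.0114
gripper_force: 61.6
```

```bash
python3 -c "
from h import *
plan((.553,-.022,.0725),201.3)"
```

```text
t 13.45 pos [ 0.5533 -0.0222  0.0835] yaw -158.76 tilt [ 0.0006 -0.0003] F [ 0.09 -2.14  1.47] T [-0.527 -0.069  0.03 ] w 0.0114 gf 61.6 q [-0.17  0.46 -0.37  0.75 -0.   -0.54]
shift shares (current axes) [0.0007 0.0009 0.0368]
turn share z -0.0004
```

The force is a soft spring, about 3 N net at the seat, so the lugs are in the slots. I ease the small side force and continue down.

Emit:
carry_out --rows "0.0006 -0.002 0.003 0 0 0;0 0 0.004 0 0 0;0 0 0.004 0 0 0;0 0 0.004 0 0 0;0 0 0 0 0 0"

```text
clock: 14.08
position: [0.5532, -0.0225, 0.0789]
orientation: [[-0.932, -0.362, 0.0], [-0.362, 0.932, 0.0], [-0.0, 0.0, -1.0]]
ft_force: [0.3, 0.3, 5.0]
grip_width: 0.012
gripper_force: 61.9
```

```bash
python3 -c "
from h import *
plan((.553,-.022,.0725),201.3)"
```

```text
t 14.07 pos [ 0.5532 -0.0225  0.0789] yaw -158.75 tilt [0.0002 0.0003] F [0.33 0.34 5.02] T [-0.08  -0.055  0.025] w 0.0120 gf 61.9 q [-0.17  0.46 -0.37  0.74  0.   -0.54]
shift shares (current axes) [-0.0001  0.0017  0.0213]
turn share z -0.0003
```

Emit:
carry_out --rows "0 0 0.005 0 0 0;0 0 0.005 0 0 0;0 0 0.004 0 0 0;0 0 0.003 0 0 0;0 0 0.0015 0 0 0;0 0 0 0 0 0"

```text
clock: 14.82
position: [0.5534, -0.0225, 0.0739]
orientation: [[-0.932, -0.362, 0.001], [-0.362, 0.932, 0.0], [-0.001, 0.0, -1.0]]
ft_force: [-0.5, 0.5, 7.9]
grip_width: 0.0119
gripper_force: 62.4
```

```bash
python3 -c "
from h import *
plan((.553,-.0225,.0733),201.3)"
```

```text
t 14.82 pos [ 0.5534 -0.0225  0.0739] yaw -158.76 tilt [0.0008 0.0003] F [-0.53  0.45  7.95] T [-0.011  0.133  0.019] w 0.0119 gf 62.4 q [-0.17  0.47 -0.38  0.73  0.   -0.54]
shift shares (current axes) [0.0013 0.0004 0.0019]
turn share z -0.0003
```

Emit:
carry_out --rows "0 0 0.002 0 0 0;0 0 0 0 0 0.011;0 0 0 0 0 0.011;0 0 0 0 0 0.011;0 0 0 0 0 0.011;0 0 0 0 0 0"

```text
clock: 15.58
position: [0.5538, -0.0225, 0.0735]
orientation: [[-0.973, -0.23, 0.002], [-0.23, 0.973, 0.0], [-0.002, -0.0, -1.0]]
ft_force: [0.3, 0.7, 9.3]
grip_width: 0.0122
gripper_force: 62.4
```

```bash
python3 -c "
from h import *
plan((.553,-.0225,.0733),201.3-82)"
```

```text
t 15.57 pos [ 0.5538 -0.0225  0.0735] yaw -166.69 tilt [0.0017 0.0002] F [0.3  0.71 9.34] T [-0.028  0.012  0.03 ] w 0.0122 gf 62.4 q [-0.17  0.47 -0.38  0.73  0.   -0.41]
shift shares (current axes) [0.0027 0.0008 0.0007]
turn share z 0.4112
```

Emit:
carry_out --rows "0.001 0 0 0 0 0.015;0 0 0 0 0 0.02;0 0 0 0 0 0.02;0 0 0 0 0 0.02;0 0 0 0 0 0.02;0 0 0 0 0 0.02;0 0 0 0 0 0.02;0 0 0 0 0 0.02;0 0 0 0 0 0"

```text
clock: 16.7
position: [0.554, -0.023, 0.0736]
orientation: [[-0.968, 0.252, 0.002], [0.252, 0.968, -0.001], [-0.002, -0.0, -1.0]]
ft_force: [0.0, 0.1, 8.0]
grip_width: 0.0121
gripper_force: 62.4
```

```bash
python3 -c "
from h import *
plan((.5533,-.0225,.0733),201.3-82)"
```

```text
t 16.70 pos [ 0.554  -0.023   0.0736] yaw 165.39 tilt [ 0.0024 -0.0007] F [0.01 0.08 8.  ] T [-0.3   -0.094  0.01 ] w 0.0121 gf 62.4 q [-0.17  0.47 -0.38  0.72 -0.    0.08]
shift shares (current axes) [0.0026 0.0012 0.0011]
turn share z 0.2561
```

Emit:
carry_out --rows "0.002 0.001 0.001 0 0 0.02;0 0 0 0 0 0.025;0 0 0 0 0 0.025;0 0 0 0 0 0.025;0 0 0 0 0 0.025;0 0 0 0 0 0.025;0 0 0 0 0 0.025;0 0 0 0 0 0.02;0 0 0 0 0 0.01"

```text
clock: 17.82
position: [0.553, -0.0229, 0.0732]
orientation: [[-0.634, 0.773, 0.001], [0.773, 0.634, -0.001], [-0.002, 0.0, -1.0]]
ft_force: [-0.0, -1.4, 9.1]
grip_width: 0.0122
gripper_force: 62.4
```

```bash
python3 -c "
from h import *
plan((.5533,-.0225,.0733),201.3-82)"
```

```text
t 17.82 pos [ 0.553  -0.0229  0.0732] yaw 129.34 tilt [ 0.0014 -0.0014] F [-0.03 -1.39  9.15] T [-0.43   0.157  0.063] w 0.0122 gf 62.4 q [-0.17  0.47 -0.38  0.72 -0.    0.71]
shift shares (current axes) [ 0.0003  0.0017 -0.0003]
turn share z 0.0558
```

Emit:
carry_out --rows "0 0 0 0 0 0.01;0 0 0 0 0 0.01;0 0 0 0 0 0.01;0 0 0 0 0 0"

```text
clock: 18.32
position: [0.5528, -0.0229, 0.0732]
orientation: [[-0.559, 0.829, 0.001], [0.829, 0.559, -0.001], [-0.002, 0.0, -1.0]]
ft_force: [-0.3, -1.8, 8.9]
grip_width: 0.0121
gripper_force: 62.4
```

```bash
python3 -c "
from h import *
plan((.5533,-.0225,.0733),201.3-82)"
```

```text
t 18.32 pos [ 0.5528 -0.0229  0.0732] yaw 123.99 tilt [ 0.0012 -0.0014] F [-0.34 -1.78  8.92] T [-0.474  0.168 -0.024] w 0.0121 gf 62.4 q [-0.17  0.47 -0.38  0.72 -0.    0.8 ]
shift shares (current axes) [ 0.0002  0.002  -0.0004]
turn share z 0.0261
```

Emit:
carry_out --rows "0 0 0 0 0 0.008;0 0 0 0 0 0.008;0 0 0 0 0 0.008;0 0 0 0 0 0"

```text
clock: 18.82
position: [0.5527, -0.0229, 0.0732]
orientation: [[-0.495, 0.869, 0.001], [0.869, 0.495, -0.001], [-0.002, 0.0, -1.0]]
ft_force: [-0.5, -1.6, 9.1]
grip_width: 0.012
gripper_force: 62.5
```

```bash
python3 -c "
from h import *
plan(None,201.3-86)"
```

```text
t 18.82 pos [ 0.5527 -0.0229  0.0732] yaw 119.68 tilt [ 0.001  -0.0014] F [-0.48 -1.59  9.12] T [-0.44   0.184  0.12 ] w 0.0120 gf 62.5 q [-0.17  0.47 -0.38  0.72 -0.    0.88]
turn share z 0.0243
```

Emit:
carry_out --rows "0 0 0 0 0 0.007;0 0 0 0 0 0.007;0 0 0 0 0 0"

```text
clock: 19.2
position: [0.5521, -0.0231, 0.0731]
orientation: [[-0.457, 0.89, -0.0], [0.89, 0.457, -0.002], [-0.002, -0.001, -1.0]]
ft_force: [-1.4, -1.0, 9.4]
grip_width: 0.0121
gripper_force: 62.6
```

```bash
python3 -c "
from h import *
plan(None,201.3-86)"
```

```text
t 19.20 pos [ 0.5521 -0.0231  0.0731] yaw 117.18 tilt [-0.0002 -0.002 ] F [-1.37 -1.04  9.45] T [-0.636  0.567  0.237] w 0.0121 gf 62.6 q [-0.17  0.47 -0.38  0.73 -0.    0.92]
turn share z 0.0105
```

The torque has risen to 0.24 N·m, so this is the stop. I ease back about 2° and let the spring lift it into the notch.

Emit:
carry_out --rows "0 0 0 0 0 -0.011;0 0 -0.003 0 0 0;0 0 -0.003 0 0 0;0 0 -0.003 0 0 0;0 0 -0.003 0 0 0;0 0 -0.003 0 0 0;0 0 0 0 0 0"

```text
clock: 20.08
position: [0.5521, -0.0228, 0.0772]
orientation: [[-0.487, 0.873, -0.0], [0.873, 0.487, -0.001], [-0.001, -0.001, -1.0]]
ft_force: [-0.2, -1.4, 5.8]
grip_width: 0.0121
gripper_force: 62.1
```

```bash
python3 -c "
from h import *
plan(None,201.3-86)"
```

```text
t 20.07 pos [ 0.5521 -0.0228  0.0772] yaw 119.14 tilt [-0.0004 -0.0013] F [-0.19 -1.41  5.83] T [-0.498  0.229  0.026] w 0.0121 gf 62.1 q [-0.17  0.46 -0.37  0.73 -0.    0.89]
turn share z 0.0213
```

The lugs are at about 34.7 mm with spring force 7.4 N, above the 32.5 roof, so they are in the notch. I release and withdraw straight up.

Emit:
carry_out --rows "0 0 -0.002 0 0 0;0 0 0 0 0 0"

```text
clock: 20.32
position: [0.552, -0.0228, 0.0776]
orientation: [[-0.487, 0.873, -0.001], [0.873, 0.487, -0.001], [-0.001, -0.001, -1.0]]
ft_force: [-0.6, -2.1, 5.7]
grip_width: 0.0119
gripper_force: 62.0
```

Emit:
carry_out --rows "0 0 0 0 0 0;0 0 0 0 0 0;0 0 0 0 0 0;0 0 0 0 0 0;0 0 -0.03 0 0 0;0 0 -0.06 0 0 0;0 0 -0.08 0 0 0;0 0 -0.12 0 0 0;0 0 -0.12 0 0 0;0 0 0 0 0 0" --grip 0.2

```text
clock: 21.58
position: [0.5546, -0.0226, 0.2043]
orientation: [[-0.487, 0.873, 0.007], [0.873, 0.487, -0.001], [-0.004, 0.005, -1.0]]
ft_force: [0.2, 0.3, -0.7]
grip_width: 0.0511
gripper_force: 0.0
```

Run:
```python
from h import *
plan()
im,K,R,t=cam("scene")
c=cv2.resize(im[110:210,225:325],(600,600),interpolation=cv2.INTER_CUBIC)
for zc in(.0,):
  for z in(.0255+.031,.0255+.051):
    p=np.array([proj((.553+.027*np.cos(a),-.0225+.027*np.sin(a),z),K,R,t) for a in np.linspace(0,6.28,40)])
    cv2.polylines(c,[((p-[225,110])*6+2.5).astype(np.int32)],True,(0,255,0),1)
save(c,"final.png")
```

```text
t 21.57 pos [ 0.5546 -0.0226  0.2043] yaw 119.16 tilt [ 0.0066 -0.0011] F [ 0.19  0.26 -0.72] T [ 0.045 -0.011 -0.021] w 0.0511 gf 0.0 q [-0.17  0.34 -0.21  1.02  0.    0.89]
```

View pics/final.png

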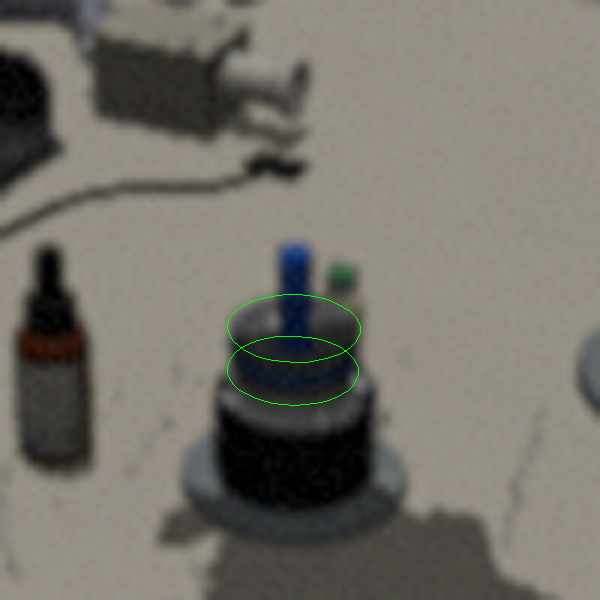

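The final picture shows the cartridge upright in the holder at locked height, with drum top at crop (295,328) matching the overlay. The bottle and the green vial stand as before, and the gripper is clear.

```bash
python3 -c "
from plant import bot
print(bot.job_done())"
```

```text
the job is handed in; nothing more can be done
None
```

I fitted the blue-winged cartridge into the small black holder, pressed it down and twisted it clockwise to the stop (about 84°). On release it stayed up at the locked height, upright, with the gripper clear; readings in the holder stayed under about 11 N and 0.25 N·m. I handed the job in at about 22 s but got no verdict back, and I did not re-check the orange vial in the last picture.

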